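# Snap the marker into its spring-clip holder

### The job

Pick up the marker pen that lies on the mat and put it away in the wider of the two spring-clip holders: lay it along the holder, about midway, and press it down until both pairs of spring fingers snap round it and it lies level and fully home on its rests. Let go and leave it there.

Things in the scene. Friction and masses are not known exactly. Their poses are not given: they have to be found in the camera images.
- marker_center (a point): Centre of the loose round marker pen (white barrel, black cap; 135 mm long; 16 mm thick in the middle, tapering to 13 mm at the ends, 14 to 28 g) lying on the dark mat near other pen-shaped tools. The point is on its axis, half-way along and half-way up (10 mm above the bench at the start, on a 2 mm mat). Its y axis runs along the pen; either way round is good.
- wide_holder_seat (a point): Where the marker's middle belongs in the wider holder (fixed; aluminium base 112 x 50 x 8 mm, a pair of steel spring fingers near each end): on its middle line, midway between the pairs, 48 mm above the bench. x runs along the holder, as the marker must lie; z up. The marker's underside comes to rest on two black blocks 40 mm above the bench.
- wide_holder_mouth (a point): Point 5 mm above that seat, level with the finger lips. Lips 10 mm apart; above them the fingers flare to 32 mm apart at their tops, 70 mm above the bench. Pairs 42 mm either side, 10 mm wide along x; the 70 mm between is free down to the base plate. 3 to 6 N down (15 N if off centre) makes the fingers give and snap over the marker; laid on the lips unpressed it sits 12 mm too high.
- narrow_holder_seat (a point): The same point of the narrower holder, a fixed bystander of the same length and build (48 mm above the bench, x along it), whose base is only 26 mm wide and whose finger lips are about 6 mm apart, for thin screwdrivers. The two holders can stand in either place.

How it is judged (in metres and radians):
At the end, for the whole second after the job is handed in: The marker lies in the wider holder under both pairs of spring fingers: its centre within 20 mm of the seat point sideways and along and within 3.5 mm of it in height, its axis within 0.1 rad (6 degrees) of the holder's x axis (z of marker_center in the frame of wide_holder_seat between -0.0035 and 0.0035 m and horizontal distance between marker_center and wide_holder_seat below 0.02 m and angle between the y axis of marker_center and the x axis of wide_holder_seat, either way round below 0.1 rad); the robot touches nothing.
It also fails if it takes over 43 s, if anything falls off the work surface, if the arm or the gripper's body presses on something with over 40 N, if the wrist force passes 120 N, or if a joint passes its speed limit or range.

### The arm

A 6-joint arm with a two-finger parallel gripper is mounted at the origin on a cart in front of the work surface, level with it; the furniture and walls round the work are solid. World frame = base frame: x ahead of the robot, y to its left, z up, the work surface at z = 0. Lengths are in m, angles in degrees, forces in N, time in s.
With the tool pointing down it reaches from about 0.4 to 0.825 m from the base axis. Payload 7 kg.
Tool frame: the origin (TCP) lies midway between the tips of the shut fingers; the grasp point (between the pads) lies 19 mm behind it; z points along the fingers, y is the direction in which the jaws open and shut (so a half turn about z gives the same grasp; the last joint's range is limited). The gripper opens to 88 mm and grips with 3 to 60 N. Pads are 19 mm wide; open, the fingers measure 130 mm over their backs; the gripper's body (78 mm by 193 mm) begins 47 mm behind the grasp point.
Start: joints at [89.444, 20.546, 0.682, 0, -70.136, -16.507], TCP at [0.198, 0.645, 0.227] pointing down, gripper open.
Joint ranges: [-176.03, 176.03], [-82.01, 121.73], [-58.28, 71.71], [-173.87, 95.51], [-174.79, -0.11], [-173.66, 173.66]. Speed limits (degrees/s): [136.94, 136.94, 172.46, 180, 180, 180].

### API

Orientations are given as a 3x3 rotation matrix whose columns are the frame's x, y, z axes.
In Python, from rig import robot gives the robot as it stands. Calls block until the motion is done:
- robot.goto(position, orientation): joint-space move of the TCP to a pose.
- robot.servo_line(position, ori=None, speed=0.15): straight line of the TCP; ori=None keeps the orientation; speed is the mean speed in m/s.
- robot.movej(angles): joint-space move.
- robot.move_gripper(opening): opening from 0.0 (shut) to 1.0 (fully open); the grip force is fixed at half the most; returns when the fingers have stopped.
- robot.dwell(seconds).
- robot.ik(position, orientation): joint angles nearest the present ones, or None.
- robot.grab_frame(name): name is "scene" or "top" or "wrist"; returns (picture, depth): 400x640x3 uint8, red, green, blue; 400x640 float32, m along the optical axis (not along the pixel's ray), 0 where there is no reading.
- robot.camera_info(name): a dict with "vfov" (degrees; the focal length in pixels is half the picture's height over the tangent of half this angle, whatever the lens; pixels are square), "cx", "cy" (the principal point, pixels), "k1" (the pictures are not rectified: a ray, as slopes to the right and down, at radius r is drawn at 1 + k1 r^2 times it, then the intrinsics apply), "view" (4x4, takes a point from world to camera coordinates); the wrist camera has in their place "T_tool_cam" (4x4, takes a point from camera to tool coordinates, whose origin is the TCP and whose axes are the flange's). Camera axes: x right, y down, z forward; pixel columns grow to the right and rows downward; lengths in m; the calibration is good to about 2 mm. A picture is of the moment at which its call begins: read the wrist's pose just before it. camera_info takes no time and is no camera call.
A pose or a line that the arm cannot do raises robot.Unreachable and nothing moves.
- robot.job_done(): hands the job in, once; it reports no verdict.
Readings, each from a call of its own:
- robot.read_t(): time.
- robot.read_qpos(): joint angles.
- robot.read_qvel(): joint speeds.
- robot.read_effort(): joint torques, N m.
- robot.read_position(): TCP position.
- robot.read_tcp_rot(): TCP orientation.
- robot.read_force(): force on the tool from outside, world axes, zero at the start.
- robot.read_ft_torque(): the same for the moment, N m.
- robot.read_grip_width(): opening from 0.0 (shut) to 1.0 (fully open).
Only numpy, scipy, OpenCV 4.12 (cv2) and the standard library are available. Lean on these libraries where they do the work, as an engineer would, in place of code of your own. Each camera call takes 0.05 s, during which the arm holds its last target.

## Working session

There is one attempt and no reset: what is moved stays moved. The work goes in short steps, each a Python script; the robot and the scene stay as the last script left them, time stands still between calls to the robot, and variables do not carry over. Pictures are saved under pics/ and viewed, and the job is handed in when it is done.

```bash
mkdir -p pics; ls; python3 - <<'E'
from rig import robot
import cv2,numpy as np
for n in("scene","top"):
    p,d=robot.grab_frame(n); cv2.imwrite(f"pics/{n}0.png",p[:,:,::-1]); np.save(f"{n}0.npy",d); np.save(f"{n}0p.npy",p)
    c=robot.camera_info(n); print(n,c, (d>0).mean())
print(robot.camera_info("wrist"),robot.read_t(),robot.read_tcp_rot())
E
```

```text
pics
scene {'vfov': 45.87529188481981, 'cx': 321.089918693969, 'cy': 195.28459678089663, 'k1': 0.023500635767841813, 'view': array([[ 0.47245271, -0.88135543,  0.00101902, -0.04733566],
       [-0.62715518, -0.33699994, -0.70221608,  0.45817469],
       [ 0.61924536,  0.3311248 , -0.71196316,  0.52382218],
       [ 0.        ,  0.        ,  0.        ,  1.        ]])} 0.99603125
top {'vfov': 45.30015501208509, 'cx': 324.5243558257459, 'cy': 202.71267788144758, 'k1': -0.03702578195292413, 'view': array([[-1.06070728e-05, -9.99958272e-01, -9.13536533e-03,
         2.21451159e-01],
       [-9.90831473e-01,  1.24473043e-03, -1.35097900e-01,
         5.29061516e-01],
       [ 1.35103633e-01,  9.05017450e-03, -9.90790141e-01,
         9.56559618e-01],
       [ 0.00000000e+00,  0.00000000e+00,  0.00000000e+00,
         1.00000000e+00]])} 0.995953125
{'vfov': 61.38623261332712, 'cx': 314.80655432014487, 'cy': 199.05971391906775, 'k1': -0.06934015409300986, 'T_tool_cam': array([[-1.22103719e-04, -9.63564919e-01, -2.67474546e-01,
         7.17743062e-02],
       [ 9.99999897e-01, -2.34397748e-04,  3.87901359e-04,
        -5.20998215e-05],
       [-4.36463572e-04, -2.67474471e-01,  9.63564848e-01,
        -1.57296270e-01],
       [ 0.00000000e+00,  0.00000000e+00,  0.00000000e+00,
         1.00000000e+00]])} 0.1 [[ 9.55960784e-01 -2.93494279e-01 -2.95667086e-04]
 [-2.93494390e-01 -9.55959661e-01 -1.47302729e-03]
 [ 1.49679275e-04  1.49493295e-03 -9.99998871e-01]]
```

View pics/scene0.png

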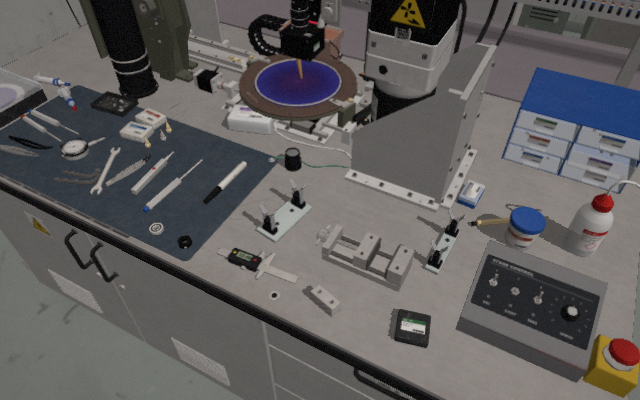

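View pics/top0.png

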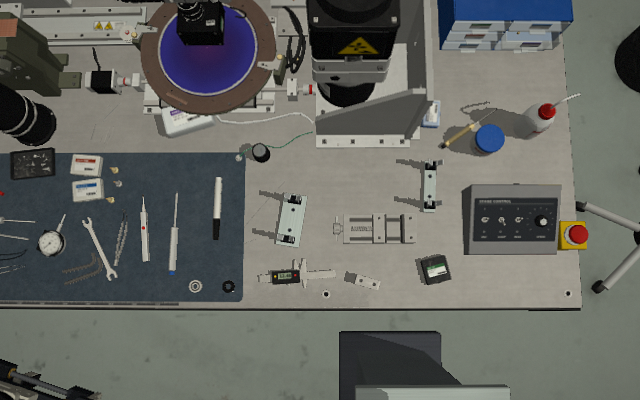

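The scene and top views agree. The marker is at (218,208) in the top picture, with its black cap toward the robot. The wide holder is at (291,220) and the narrow one at (429,187). Next I'll measure them.

```bash
cat > h.py <<'E'
import numpy as np,cv2
from rig import robot
def K(c,h=400):
    f=h/2/np.tan(np.radians(c["vfov"]/2)); return f,c["cx"],c["cy"]
def rays(c,uv):
    f,cx,cy=K(c); uv=np.atleast_2d(np.asarray(uv,float))
    d=(uv-[cx,cy])/f; s=d.copy()
    for _ in range(20): s=d/(1+c["k1"]*(s**2).sum(1,keepdims=True))
    return np.c_[s,np.ones(len(s))]
def wcam(p,R,c):
    T=np.eye(4);T[:3,:3]=R;T[:3,3]=p
    return T@c["T_tool_cam"]
def pts(c,uv,d=None,z=None,T=None):
    T=np.linalg.inv(c["view"]) if T is None else T
    r=rays(c,uv)@T[:3,:3].T; o=T[:3,3]
    if z is not None: return o+r*((z-o[2])/r[:,2])[:,None]
    return o+r*np.asarray(d)[:,None]
E
python3 - <<'E'
from h import *
for n,M,W in(("top",(205,172,230,245),(268,185,318,255)),("scene",(200,155,252,208),(245,190,320,242))):
    c=robot.camera_info(n); d=np.load(n+"0.npy"); p=np.load(n+"0p.npy")
    v,u=np.mgrid[:400,:640]; P=pts(c,np.c_[u.ravel(),v.ravel()],d.ravel()).reshape(400,640,3)
    m=P[...,2]; 
    x0,y0,x1,y1=M; s=np.zeros_like(m,bool); s[y0:y1,x0:x1]=1
    print(n,'mat z',np.median(m[s]))
    k=s&(m>np.median(m[s])+0.006)&(m<.03); q=P[k]; print('marker',k.sum(),q.mean(0))
    e=np.linalg.svd(q[:,:2]-q[:,:2].mean(0))[2][0]; t=(q[:,:2]-q[:,:2].mean(0))@e; print(e,np.degrees(np.arctan2(e[1],e[0])),t.min(),t.max(),q[:,:2].mean(0)+e*(t.min()+t.max())/2,q[:,2].max())
    x0,y0,x1,y1=W; s[:]=0; s[y0:y1,x0:x1]=1
    hsv=cv2.cvtColor(p,cv2.COLOR_RGB2HSV); print('bench z',np.median(m[s]))
    k=(s&(m>.004)&(m<.013)); k=cv2.morphologyEx(k.astype(np.uint8),cv2.MORPH_OPEN,np.ones((3,3)))
    q=P[k>0]; r=cv2.minAreaRect((q[:,:2]*1000).astype(np.float32)); print('base',k.sum(),np.median(q[:,2]),r)
    k2=s&(m>.02)&(m<.08); q=P[k2]; print('tall',k2.sum(),q[:,2].max())
    o=p.copy(); o[k>0]=[255,0,0]; o[k2]=[0,255,0]
    cv2.imwrite(f"pics/{n}_m.png",cv2.resize(o[150:270,190:330] if n=="top" else o[150:250,190:330],None,fx=5,fy=5,interpolation=0)[:,:,::-1])
E
```

```text
top mat z 0.0033843802194408745
marker 444 [0.52039868 0.45088764 0.01607386]
[-0.99973306  0.02310435] 178.67610072775608 -0.0682847897248127 0.06519218890441447 [0.52194457 0.45085192] 0.023353377373990125
bench z 0.002096023712339967
base 913 0.008637483108851818 ((496.7013854980469, 292.83135986328125), (50.244728088378906, 110.64292907714844), 81.0871353149414)
tall 234 0.07245827847731479
scene mat z 0.0028965372933157374
marker 399 [0.51572689 0.45002601 0.01561054]
[-0.99986908  0.01618108] 179.07285185583834 -0.07155695213728616 0.06526524732154801 [0.51887233 0.4499751 ] 0.021103979234445402
bench z 0.0017050508367656425
base 851 0.008605881676799543 ((494.9870300292969, 292.44976806640625), (51.669307708740234, 112.08450317382812), 81.45813751220703)
tall 412 0.07134607841254503
```

View pics/top_m.png

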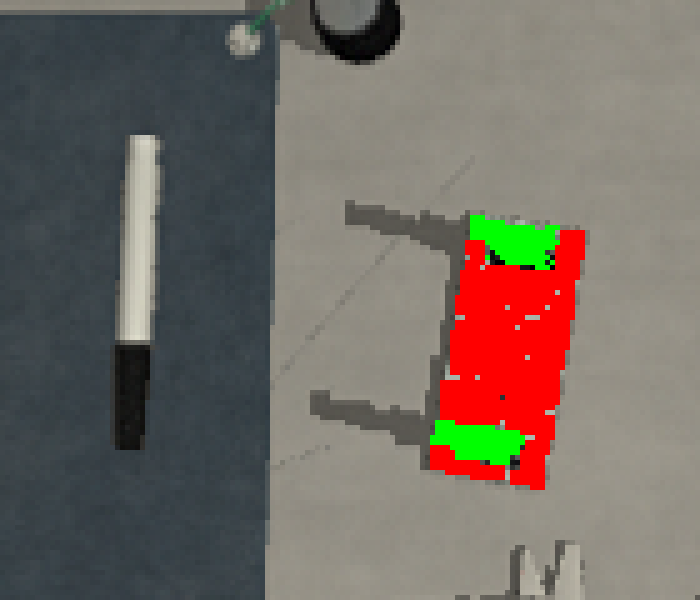

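View pics/scene_m.png

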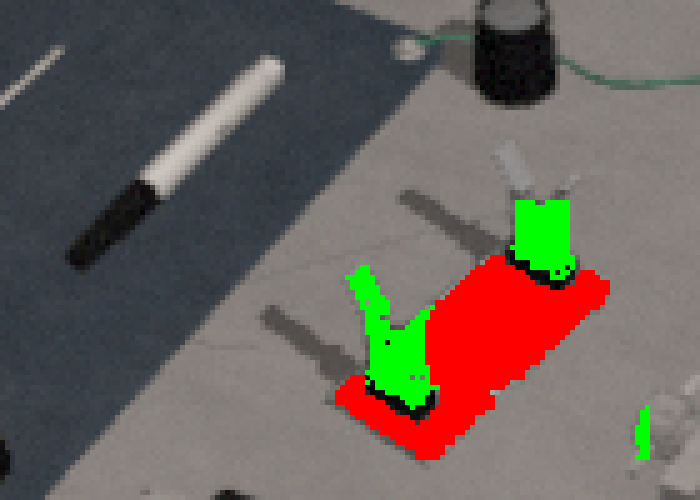

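The base of the 50 mm holder measures at about (0.496, 0.293), with its long axis at about -9°. The marker is at about (0.520, 0.450), with its axis at about -1°. I'll check both with the wrist camera.

```bash
cat >> h.py <<'E'
def Rz(a):
    a=np.radians(a);c,s=np.cos(a),np.sin(a)
    return np.array([[c,s,0],[s,-c,0],[0,0,-1.]])
def wshot(tag):
    p0=np.array(robot.read_position());R=np.array(robot.read_tcp_rot())
    p,d=robot.grab_frame("wrist"); c=robot.camera_info("wrist");T=wcam(p0,R,c)
    cv2.imwrite(f"pics/{tag}.png",p[:,:,::-1]); np.savez(tag,p=p,d=d,T=T)
    return p,d,c,T
E
python3 - <<'E'
from h import *
robot.goto([0.48,0.293,0.22],Rz(-9.)); wshot("w_hold"); print(robot.read_t())
robot.goto([0.50,0.4505,0.16],Rz(-1.1)); wshot("w_mark"); print(robot.read_t(),robot.read_position())
E
```

```text
1.8
2.5667 [0.49976492 0.45074249 0.15990786]
```

View pics/w_hold.png

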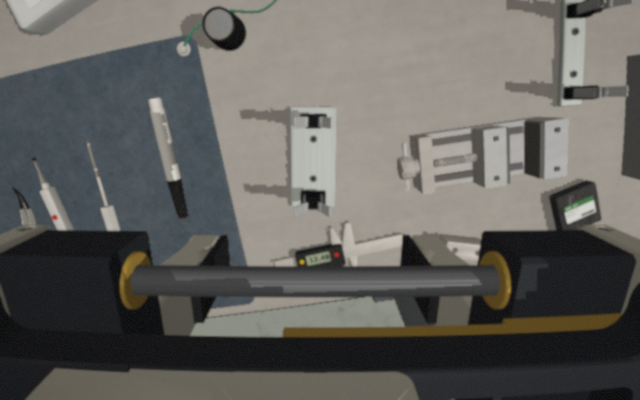

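View pics/w_mark.png

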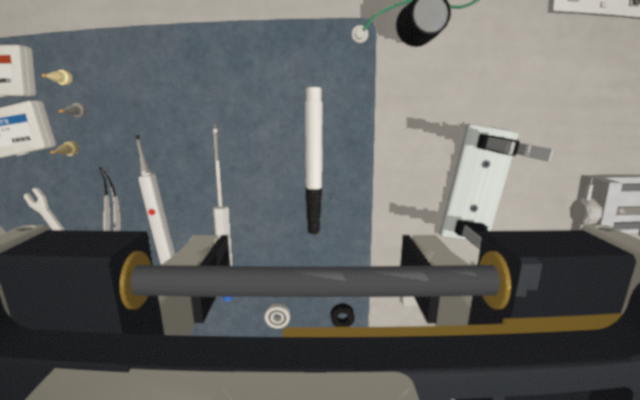

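Both are clearly visible. The holder base is around (313,157) in w_hold, and the marker runs from (314,87) to (314,234) in w_mark. I'll measure both.

```bash
python3 - <<'E'
from h import *
c=robot.camera_info("wrist"); v,u=np.mgrid[:400,:640]; uv=np.c_[u.ravel(),v.ravel()]
f=np.load("w_mark.npz"); P=pts(c,uv,f["d"].ravel(),T=f["T"]).reshape(400,640,3); m=P[...,2]
s=np.zeros(m.shape,bool); s[70:250,290:345]=1; print('mat',np.median(m[s]))
k=s&(m>np.median(m[s])+.005); r=cv2.minAreaRect((P[k][:,:2]*1000).astype(np.float32)); print('marker',k.sum(),r,P[k][:,2].max())
hs=cv2.cvtColor(f["p"],cv2.COLOR_RGB2GRAY).astype(int)
k=cv2.morphologyEx((s&((hs>130)|(hs<45))).astype(np.uint8),cv2.MORPH_OPEN,np.ones((3,3)))
ys,xs=np.nonzero(k); q=pts(c,np.c_[xs,ys],z=.010,T=f["T"])[:,:2]; print('marker color ray',cv2.minAreaRect((q*1000).astype(np.float32)))
f=np.load("w_hold.npz"); P=pts(c,uv,f["d"].ravel(),T=f["T"]).reshape(400,640,3); m=P[...,2]
s[:]=0; s[90:230,270:350]=1; print('bench',np.median(m[s]))
k=cv2.morphologyEx((s&(m>.004)&(m<.013)).astype(np.uint8),cv2.MORPH_OPEN,np.ones((3,3)))
print('base',cv2.minAreaRect((P[k>0][:,:2]*1000).astype(np.float32)),np.median(P[k>0][:,2]))
k2=s&(m>.02)
n,l,st,_=cv2.connectedComponentsWithStats(k2.astype(np.uint8))
for i in range(1,n):
    q=P[l==i]
    if len(q)>15: print('tall',st[i],q.mean(0),q.min(0),q.max(0), cv2.minAreaRect((q[:,:2]*1000).astype(np.float32)))
o=f["p"].copy(); cv2.imwrite("pics/holdzoom.png",cv2.resize(o[90:230,260:370],None,fx=4,fy=4)[:,:,::-1])
E
```

```text
mat 0.001572488952511164
marker 2405 ((519.7487182617188, 452.90069580078125), (15.904998779296875, 135.12158203125), 89.16670227050781) 0.3163405725299835
marker color ray ((520.5005493164062, 451.7208557128906), (15.279547691345215, 135.25856018066406), 89.2656478881836)
bench 0.00014592531447490953
base ((480.3182373046875, 294.27349853515625), (62.74627685546875, 146.09722900390625), 87.96914672851562) 0.0072513795263571545
tall [293 114  40  15 512] [0.53712823 0.28700514 0.05436071] [0.52908696 0.26894498 0.02009782] [0.55076377 0.30489617 0.37731463] ((540.6297607421875, 286.3397521972656), (35.18084716796875, 21.14875602722168), 81.27960205078125)
tall [294 193  37  25 540] [0.45627993 0.30040578 0.05161548] [0.4463834  0.28266277 0.0200297 ] [0.55076377 0.31844192 0.37731463] ((499.3310852050781, 293.7572326660156), (34.7359733581543, 105.03050231933594), 81.36805725097656)
```

View pics/holdzoom.png

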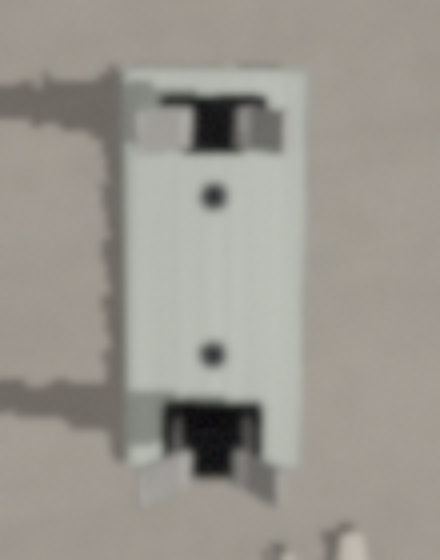

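```bash
python3 - <<'E'
from h import *
c=robot.camera_info("wrist"); f=np.load("w_hold.npz")
z=lambda a:np.array(a)/4+[260,90]
q=pts(c,z([(214,197),(212,354)]),z=.008,T=f["T"]); e=q[0]-q[1]; print('screws',q,q.mean(0),np.degrees(np.arctan2(e[1],e[0])))
q=pts(c,z([(122,70),(307,70),(298,465),(122,465)]),z=.008,T=f["T"]); print('corners',q,q.mean(0))
v,u=np.mgrid[90:230,260:350]; uv=np.c_[u.ravel(),v.ravel()]
d=f["d"][90:230,260:350].ravel(); P=pts(c,uv,d,T=f["T"])[d>0.05]
k=(P[:,2]>.0045)&(P[:,2]<.012)&(np.hypot(*(P[:,:2]-[.496,.293]).T)<.065); print('base',cv2.minAreaRect((P[k][:,:2]*1000).astype(np.float32)))
k=(P[:,2]>.06)&(P[:,2]<.08)
for a in (P[:,0]>.5,P[:,0]<.5): 
    t=P[k&a]; print('tops',len(t),t.min(0),t.max(0),t.mean(0))
E
```

```text
screws [[0.51633115 0.28945212 0.008     ]
 [0.47339698 0.2968367  0.008     ]] [0.49486406 0.29314441 0.008     ] -9.759257068242102
corners [[0.55332442 0.30834072 0.008     ]
 [0.54565298 0.25976904 0.008     ]
 [0.43754762 0.27762644 0.008     ]
 [0.44540092 0.32737786 0.008     ]] [0.49548148 0.29327851 0.008     ]
base ((495.17926025390625, 293.8582763671875), (50.064144134521484, 111.71809387207031), 80.59715270996094)
tops 178 [0.52954398 0.26894498 0.06003215] [0.54424566 0.30489617 0.07023152] [0.53695866 0.28697277 0.06554045]
tops 151 [0.4463834  0.28295897 0.06001755] [0.46095818 0.31844192 0.07014797] [0.45395348 0.30036446 0.06559941]
```

```bash
python3 - <<'E'
from h import *
R=Rz(-.8)
robot.goto([.520,.4515,.08],R); robot.move_gripper(.55)
robot.servo_line([.520,.4515,.005],R,speed=.08); print(robot.read_position(),robot.read_force())
robot.move_gripper(0.0); print('w',robot.read_grip_width()*88,robot.read_position())
robot.servo_line([.520,.4515,.16],R,speed=.12); print('w',robot.read_grip_width()*88,robot.read_force(),robot.read_t())
wshot("w_held")
p,d=robot.grab_frame("scene"); cv2.imwrite("pics/s_held.png",p[60:320,100:400,::-1].repeat(2,0).repeat(2,1))
E
```

```text
[0.52033337 0.4518808  0.00562   ] [ 0.90260293 -0.22912743  0.32199205]
w 14.790862468504113 [0.5200311  0.45150853 0.00516248]
w 14.505786176655207 [-0.27003439  0.08309474 -0.09315268] 7.0167
```

View pics/w_held.png

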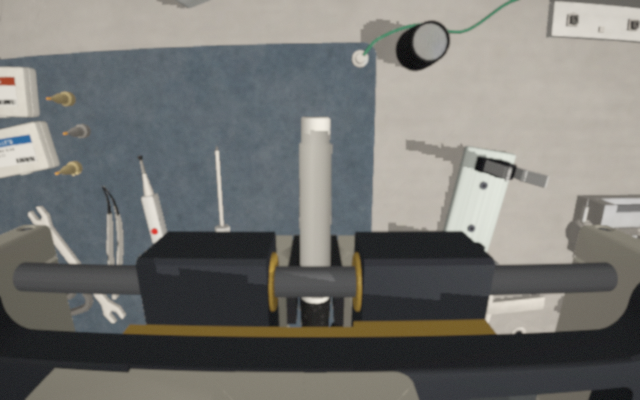

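View pics/s_held.png

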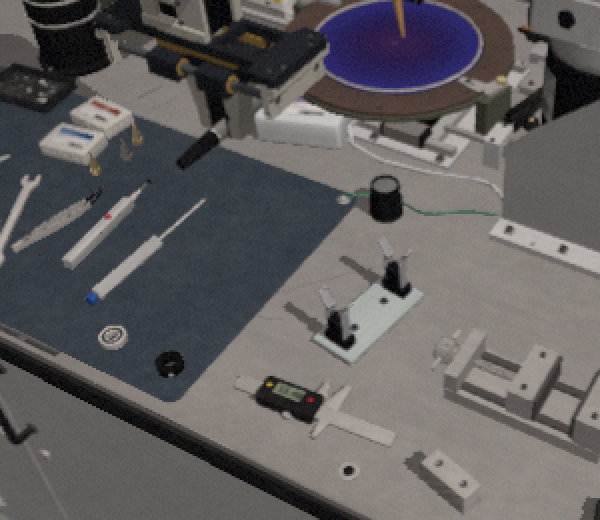

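The marker is held. In the wrist view its barrel runs from row 118 to about 300. I'll check its pitch and how far along it is gripped, using depth.

```bash
python3 - <<'E'
from h import *
c=robot.camera_info("wrist"); f=np.load("w_held.npz")
v,u=np.mgrid[110:232,295:338]; d=f["d"][110:232,295:338].ravel(); P=pts(c,np.c_[u.ravel(),v.ravel()],d,T=f["T"])
k=(d>.05)&(P[:,2]>.12); q=P[k]; print(len(q),q.min(0),q.max(0))
for a in np.arange(.52,.6,.01):
    t=q[(q[:,0]>=a)&(q[:,0]<a+.01)]
    if len(t): print(a,len(t),np.percentile(t[:,2],95),t[:,1].mean())
print(robot.read_position())
E
```

```text
3578 [0.53354458 0.44312366 0.1610041 ] [0.5868366  0.45858074 0.1722977 ]
0.53 319 0.17108871279582724 0.45118646354937053
0.54 669 0.1709829745080034 0.4509523422182277
0.55 683 0.17110388773673388 0.45090788196596365
0.56 710 0.17106325667890576 0.450710642437006
0.5700000000000001 718 0.17071277361797269 0.45040862026613243
0.5800000000000001 479 0.16988011764038438 0.45027080443036793
[0.51977377 0.45119626 0.159039  ]
```

```bash
python3 - <<'E'
from h import *
R=Rz(-9.3); x,y=.4955,.2935
robot.goto([x,y,.15],R); robot.servo_line([x,y,.075],R,speed=.08); print(robot.read_position(),robot.read_force(),robot.read_ft_torque())
for z in (.065,.060,.056,.053,.050,.048,.046,.0445,.043):
    robot.servo_line([x,y,z],R,speed=.03); F=np.array(robot.read_force()); print(z,np.round(robot.read_position(),4),np.round(F,1),np.round(robot.read_ft_torque(),2))
    if np.linalg.norm(F)>40: break
robot.dwell(.3); print(np.round(robot.read_position(),4),np.round(robot.read_force(),1),robot.read_t(),robot.read_grip_width()*88)
wshot("w_in"); p,d=robot.grab_frame("scene"); cv2.imwrite("pics/s_in.png",cv2.resize(p[150:270,220:370],None,fx=5,fy=5)[:,:,::-1])
E
```

```text
[0.49581473 0.29380134 0.07549858] [-0.48728556  0.37367039 -0.12089327] [ 0.02305184  0.04122282 -0.02247697]
0.065 [0.4954 0.2934 0.0648] [-0.1  0.4 -0.2] [-0.03  0.03 -0.01]
0.06 [0.4954 0.2934 0.0597] [ 0.1  0.2 -0.1] [ 0.01 -0.01 -0.02]
0.056 [0.4956 0.2935 0.056 ] [ 0.7 -0.1 -0.4] [-0.21 -0.23  0.05]
0.053 [0.4955 0.2936 0.053 ] [-0.6 -0.8  1.9] [ 0.03  0.04 -0.01]
0.05 [0.4955 0.2935 0.0499] [ 0.7 -0.1  0. ] [-0.05 -0.24 -0.05]
0.048 [0.4956 0.2935 0.0477] [ 2.4  0.6 -1.3] [-0.03 -0.96  0.01]
0.046 [0.495  0.2932 0.0453] [ 1.6 -0.2 -3.9] [ 0.18 -0.39  0.07]
0.0445 [0.4948 0.293  0.0437] [-0.5  1.3 -7.6] [ 0.46 -0.23 -0.03]
0.043 [0.4952 0.2933 0.0431] [-1.4  0.6 -0.7] [0.11 0.67 0.05]
[0.4953 0.2933 0.0431] [-3.2 -0.3  2.1] 11.7667 14.932146129972647
```

View pics/s_in.png

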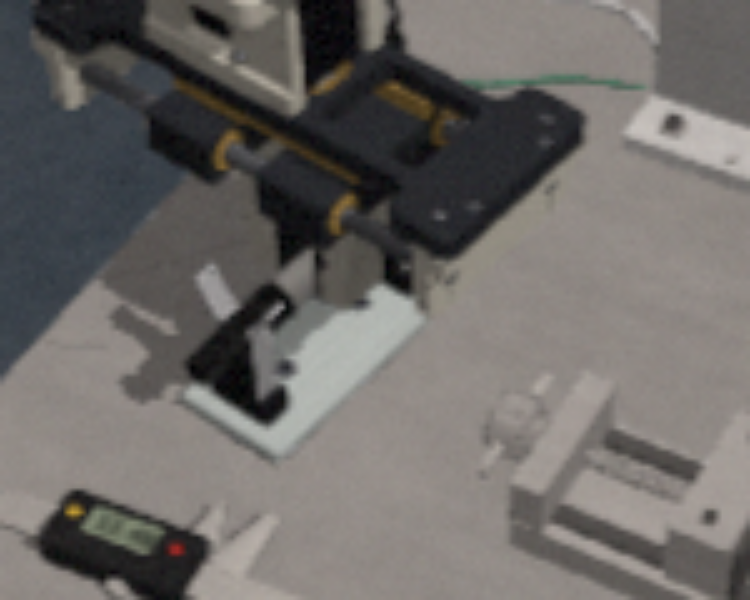

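View pics/w_in.png

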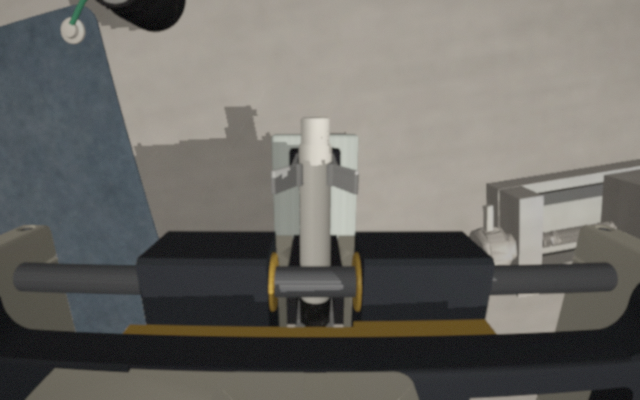

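The force peaked at 7.6 N and then dropped, which suggests both pairs snapped. I'll release, rise and check.

```bash
python3 - <<'E'
from h import *
R=Rz(-9.3); x,y=.4955,.2935
robot.move_gripper(.5); robot.servo_line([x,y,.13],R,speed=.1); robot.goto([.46,.30,.22],R); robot.dwell(.2)
p,d,c,T=wshot("w_out"); print(robot.read_t())
v,u=np.mgrid[:230,:640]; d=d[:230]; P=pts(c,np.c_[u.ravel(),v.ravel()],d.ravel(),T=T); 
e=np.array([np.cos(np.radians(-9.3)),np.sin(np.radians(-9.3))]); r=P[:,:2]-[x,y]; a=r@e; b=r@[-e[1],e[0]]
k=(d.ravel()>.05)&(abs(a)<.09)&(abs(b)<.012)&(P[:,2]>.03)
for s in np.arange(-.08,.08,.01):
    t=k&(a>=s)&(a<s+.01)
    if t.sum()>5: print(round(s,2),t.sum(),np.round(np.percentile(P[t,2],[50,90,97]),4),round(np.median(b[t]),4))
print(a[k].min(),a[k].max())
p,d=robot.grab_frame("scene"); cv2.imwrite("pics/s_out.png",cv2.resize(p[150:270,220:370],None,fx=5,fy=5)[:,:,::-1])
E
```

```text
14.325
-0.07 91 [0.0526 0.0539 0.054 ] 0.0004
-0.06 128 [0.0528 0.0546 0.0548] -0.0001
-0.05 205 [0.0546 0.0595 0.0614] 0.0004
-0.04 214 [0.0541 0.0561 0.0605] 0.0004
-0.03 164 [0.0539 0.0556 0.0561] 0.0004
-0.02 158 [0.0537 0.055  0.0554] 0.0004
-0.01 155 [0.0536 0.0551 0.0558] 0.0004
-0.0 171 [0.0537 0.055  0.0557] -0.0006
0.01 174 [0.0536 0.0552 0.0557] 0.0003
0.02 176 [0.0536 0.055  0.0555] -0.0001
0.03 218 [0.0541 0.057  0.06  ] 0.0003
0.04 257 [0.0545 0.0588 0.0606] 0.0003
0.05 165 [0.0532 0.0545 0.0554] 0.0003
0.06 110 [0.0527 0.0541 0.0547] -0.0002
-0.06846015402327993 0.06663225598572059
```

View pics/s_out.png

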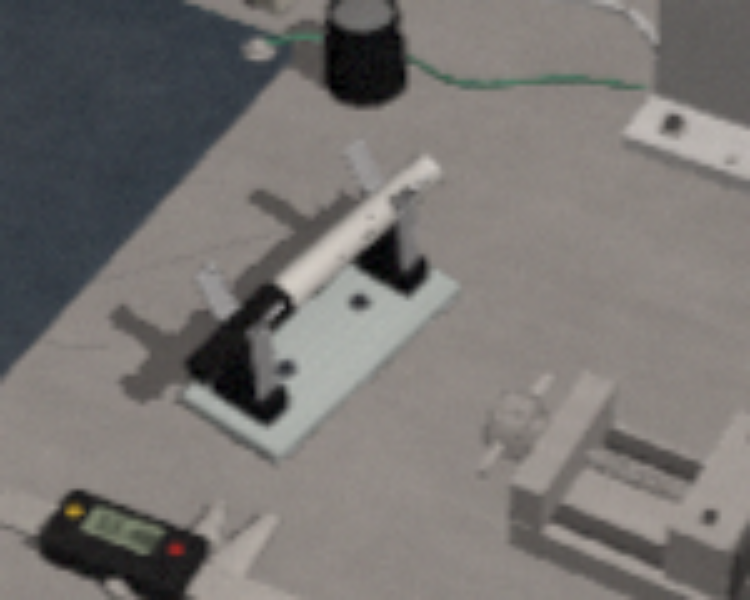

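View pics/w_out.png

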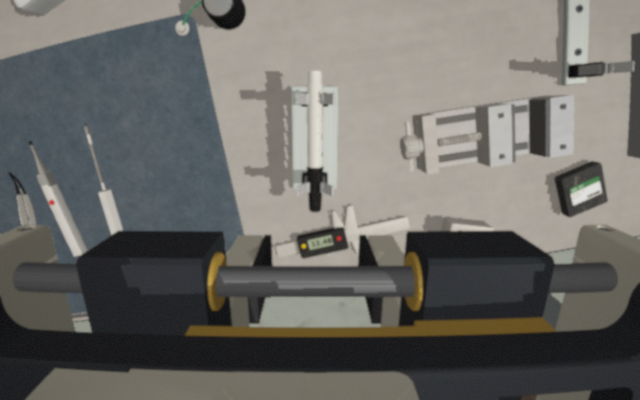

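The marker's top is level at about 55.5 mm (56 mm expected), it's centred to about 1 mm, and the finger lips sit over it at both pairs. The gripper is clear, so I'm handing in.

```bash
python3 -c "
from rig import robot
print(robot.read_force(),robot.read_t()); robot.job_done()"
```

```text
[-0.07553689  0.49237973 -0.46684017] 14.375
the job is handed in; nothing more can be done
```

The marker is in the wider holder, snapped under both pairs of spring fingers, and I handed the job in at 14.4 s. I gripped it at its middle on the mat, lowered it centred along the holder and pressed. The force rose to 7.6 N and then fell away as the fingers closed. After letting go, I moved the arm clear.

**Last checks (wrist-camera depth, then the scene view):**
- **Height:** the marker's top is at about 55.5 mm between the pairs, against 56 mm when fully home, and both ends are level to within about 1 mm.
- **Position:** it is about 1 mm from the middle along the holder and under 1 mm off sideways.
- **Angle:** its axis shows no measurable angle to the holder's.
- **Fingers and arm:** the finger lips sit above the barrel at both pairs, and the gripper is clear with no significant force on it.

**Disagreements:** the cameras differed by 1 to 3 mm on the marker's starting position and by 1 to 2 mm on the holder's. One early outline of the holder base from the wrist camera was spoiled by stray points, so I discarded it and measured again. No final check failed.

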